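Back off the board vise by its knurled wheel

ROBOT

A 6-joint arm with a two-finger parallel gripper is mounted at the origin on the work surface. World frame = base frame: x ahead of the robot, y to its left, z up, the work surface at z = 0. Lengths are in m, angles in degrees, forces in N, time in s.
With the tool pointing down it reaches from about 0.35 to 0.875 m from the base axis. Payload 4.2 kg.
Tool frame: the origin (TCP) lies midway between the tips of the shut fingers; the grasp point (between the pads) lies 19 mm behind it; z points along the fingers, y is the line along which they close (so a half turn about z gives the same grasp; the last joint's range is limited). The gripper opens to 87 mm and grips with 3 to 60 N. Pads are 19 mm wide; open, the fingers measure 117 mm over their backs; the gripper's body (75 mm by 190 mm) begins 51 mm behind the grasp point.
Start: joints at [14.817, 22.042, 0.453, 0, -68.411, -14.817], TCP at [0.625, 0, 0.223] pointing down, gripper open.
Joint ranges: [-179.83, 179.83], [-69.29, 118.12], [-61.27, 80.66], [-181.25, 117.63], [-171.15, -9.14], [-177.46, 177.46]. Speed limits (degrees/s): [159.86, 159.86, 180, 180, 180, 180].

INTERFACE

Orientations are given as a 3x3 rotation matrix whose columns are the frame's x, y, z axes.
In Python, from station import sense, capture, camera_params, finish_job gives the robot as it stands.
- The arm moves only by the tool drive_tool, never from a script. Its argument "rows" is a list of rows, each an object of numbers: "tx", "ty", "tz": the shift along the tool's x, y, z in cm; "ax", "ay", "az": the turn, a rotation vector about the tool's x, y, z in rad; "claw": the finger opening in cm, from 0 to 8.7. In form: [{"tx": .., "ty": .., "tz": .., "ax": .., "ay": .., "az": .., "claw": ..}, ...]. A call has 1 to 10 rows; each row shifts and turns the commanded pose from where the row before left it, along the tool's axes as they then stand; what a row does not reach is not made up. A row lasts 1/12 s, in which the tool goes at most 41.7 mm and 7.16 degrees, less where a joint would pass 70% of its speed; a pose out of reach is approached as far as the arm can. A call with a gripper value outside its range is refused whole. The fingers move at their own pace and stop on an object; the grip force is fixed at half the most. Time passes only in rows, so rows that do not move let the fingers close. It gives the time, the measured TCP pose, the force, the opening and the grip force at its end, in the units of the state.
- sense(): the state, without advancing time (a new reading comes with each control period).
- capture(name): name is "scene" or "side" or "wrist"; returns (picture, depth): 420x560x3 uint8, red, green, blue; 420x560 float32, m along the optical axis (not along the pixel's ray), 0 where there is no reading.
- camera_params(name): a dict with "intrinsics" (3x3 intrinsics, pixels), "R" (3x3) and "t" (3): a world point X has camera coordinates R X + t; the wrist camera has in their place "tool_from_camera" (4x4, takes a point from camera to tool coordinates, whose origin is the TCP and whose axes are the flange's). Camera axes: x right, y down, z forward; pixel columns grow to the right and rows downward; lengths in m; the calibration is good to about 2 mm. The wrist camera is an equidistant fisheye: a pixel r from the principal point sees the ray r / f radians off the axis. A picture is of the moment at which its call begins: read the wrist's pose just before it. camera_params takes no time and is no camera call.
- finish_job(): hands the job in; it is judged then, once.
The state is a dict: "time_s": time; "joints": joint angles; "joint_velocities": joint speeds; "effort": joint torques, N m; "tcp_pos": TCP position; "ee_rot": TCP orientation; "wrist_force": force on the tool from outside, world axes, zero at the start; "moment": the same for the moment, N m; "gripper_width": opening from 0.0 (shut) to 1.0 (fully open); "gripper_force": force on a finger pad.
Only numpy, scipy, OpenCV 4.12 (cv2) and the standard library are available. Lean on these libraries where they do the work, as an engineer would, in place of code of your own. Each camera call takes 0.05 s, during which the arm holds its last target. There are 200 camera calls.

TASK

Loosen the blue circuit-board vise by stroking a closed fingertip across the top of its knurled black wheel, without gripping the wheel: roll the top of the wheel towards the robot's right (the wheel turns counter-clockwise as seen facing its free end) until the white mark, which starts some way past the top, has come round to the very top for the second time, and leave it there. Leave the board lying in the vise and do not disturb the things standing around.

Things in the scene. Friction and masses are not known exactly. Their poses are not given: they have to be found in the camera images.
- vise: Blue circuit-board vise fixed to the bench, base 210 x 90 x 12 mm, jaw tops 56 mm above the bench. Origin at bench level under the centre of the base, z up, x along the screw towards the wheel at its +x end, away from the robot. The jaw next to the wheel is fixed, its face 28 mm from the wheel's mid-plane; the other moves 3 mm along -x per turn.
- wheel_center (a point): Centre of the knurled black wheel, 54 mm in diameter, 22 mm wide, axis level and 40 mm above the bench (top of rim at 67 mm), 118 mm along x from the vise's origin. Axes as the vise's and do not turn: x is the wheel's axis, out of its free end; y is level across it. A 9 mm white line runs across the rim and down the free end's face. Only the fixed jaw stands within 40 mm.
- wheel (a joint): Turn of the wheel (rad), right-handed about its x; grows as the vise loosens, top of rim moving to -y. 0: white mark straight up, vise tight; 6.283 and 12.566: mark at the top for the 1st and 2nd time. Starts at 0.4 to 3.0, stops at -0.5 and 20. No spring; steady friction of 1 N at the rim holds it. A fingertip pressed on the rim with a few newtons drags it by friction.
- board: Loose green circuit board, 80 x 60 x 3 mm with parts up to 9 mm high, 40 g, lying on the ledges between the jaws 48 mm above the bench; origin at the centre of its underside. May shift a few mm as the jaw backs off.
- spool: Bystander: loose reel of solder, black flanges 48 mm in diameter, 42 mm high, upright; origin at the centre of its underside.
- motor: Bystander: loose red drone motor, 29 mm in diameter, 32 mm high with its shaft, upright; origin at the centre of its underside.
- flux: Bystander: small loose closed jar, 36 mm in diameter, 50 mm high; origin at the centre of its underside.
Mind the look-alikes: they are no part of the job. What is meant by the board is not pink or yellow, and is the larger of those in its own colour.

How it is judged:
By the outcome, as a careful person would: the job done as asked, in the order asked, and still so for the second after the job is handed in, with the robot touching nothing.
It also fails if it takes over 67 s, if anything falls off the work surface, if the arm or the gripper's body presses on something with over 40 N, if the wrist force passes 120 N, or if a joint passes its speed limit or range.

## Working session

There is one attempt and no reset: what is moved stays moved. The work goes in short steps, Python scripts to look and compute and a tool call to move; the robot and the scene stay as the last step left them, time stands still between calls to the robot, and variables do not carry over. Pictures are saved under pics/ and viewed, at most 10 in all, crops included, and the job is handed in when it is done.

Besides the shell and the picture viewer there is one more tool, called after "Request:" by a JSON object that holds its "api" and its "payload". drive_tool: Moves the arm, as the interface text tells. Its arguments: {"type":"object","properties":{"rows":{"type":"array"}},"required":["rows"]}

```bash
mkdir -p pics; ls
python3 - <<'E'
from station import *
import cv2,numpy as np
s=sense();print(s['tcp_pos'],s['ee_rot'],s['time_s'])
a,d=capture('scene');b,d2=capture('side')
np.savez('v0.npz',a=a,d=d,b=b,d2=d2)
for n,i in(('scene',a),('side',b)):cv2.imwrite(f'pics/{n}0.png',i[:,:,::-1])
for n in('scene','side','wrist'):print(n,camera_params(n))
E
```

```text
pics
[6.24391708e-01 5.29571495e-05 2.21458352e-01] [[-1.36252006e-04 -9.99997624e-01 -2.17567087e-03]
 [-9.99999989e-01  1.36363709e-04 -5.11936727e-05]
 [ 5.14902336e-05  2.17566387e-03 -9.99997632e-01]] 0.0
scene {'intrinsics': array([[502.44574534,   0.        , 277.31721592],
       [  0.        , 502.44574534, 206.48256966],
       [  0.        ,   0.        ,   1.        ]]), 'R': array([[-0.60512804,  0.79597883, -0.01541933],
       [ 0.61562977,  0.45556497, -0.64300897],
       [-0.50479702, -0.39859536, -0.7657034 ]]), 't': array([ 0.29598552, -0.31097087,  1.29554498])}
side {'intrinsics': array([[488.73357141,   0.        , 281.08203112],
       [  0.        , 488.73357141, 201.20579761],
       [  0.        ,   0.        ,   1.        ]]), 'R': array([[-0.94914153, -0.31478009,  0.00662138],
       [-0.22501149,  0.66345642, -0.7135793 ],
       [ 0.22022756, -0.67877763, -0.70054318]]), 't': array([0.49574302, 0.14481236, 0.76466542])}
wrist {'intrinsics': array([[325.1922621 ,   0.        , 280.04529835],
       [  0.        , 325.1922621 , 206.17647362],
       [  0.        ,   0.        ,   1.        ]]), 'tool_from_camera': array([[-8.85851541e-04, -9.68192177e-01, -2.50206161e-01,
         6.85867379e-02],
       [ 9.99998616e-01, -1.21008683e-03,  1.14204336e-03,
        -8.00433577e-04],
       [-1.40848862e-03, -2.50204803e-01,  9.68191909e-01,
        -1.62542760e-01],
       [ 0.00000000e+00,  0.00000000e+00,  0.00000000e+00,
         1.00000000e+00]])}
```

View pics/scene0.png

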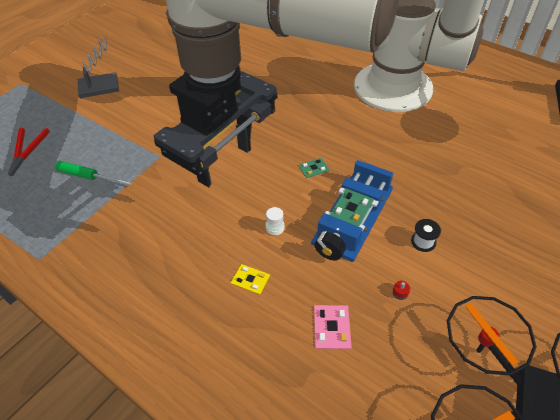

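View pics/side0.png

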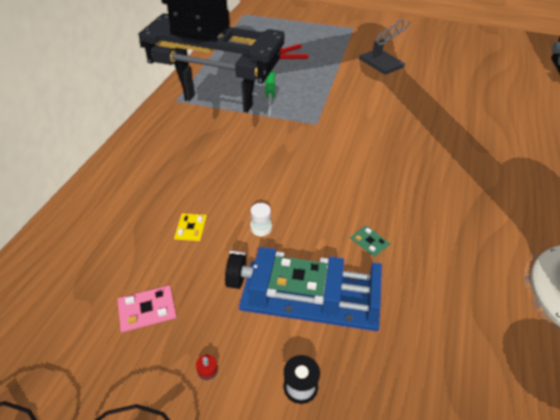

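The scene view shows the vise at (355,210) with its black wheel at (330,244), and in the side view the wheel is at (237,269).
- **Wheel look-alikes:** the black spool flange at scene (427,230) and the drone parts at (540,390). The wheel is the black disc on the blue vise's end.
- **Board look-alikes:** small green (313,167), yellow (250,279) and pink (332,326). The board is the larger green one in the vise at (353,207).

```bash
cat > h.py <<'E'
import numpy as np,cv2
from station import *
def pts(n,d):
    p=camera_params(n);K=p['intrinsics'];v,u=np.mgrid[:420,:560]
    c=np.stack([(u-K[0,2])/K[0,0]*d,(v-K[1,2])/K[1,1]*d,d],-1)
    return (c-p['t'])@p['R']
E
python3 - <<'E'
from h import *
z=np.load('v0.npz')
for n,i,d,box in(('scene',z['a'],z['d'],(312,228,350,262)),('side',z['b'],z['d2'],(222,248,250,292))):
    P=pts(n,d);hsv=cv2.cvtColor(i,cv2.COLOR_RGB2HSV)
    bl=(hsv[...,0]>100)&(hsv[...,0]<125)&(hsv[...,1]>150)&(hsv[...,2]>50)&(d>0)&(P[...,2]<.075)&(P[...,2]>0)
    k,l,st,_=cv2.connectedComponentsWithStats(bl.astype(np.uint8));j=1+st[1:,4].argmax();m=l==j
    q=P[bl];
    print(n,'blue',len(q),np.percentile(q,[1,50,99],0).round(3).tolist())
    lo=q[(q[:,2]<.02)][:,:2].astype(np.float32);r=cv2.minAreaRect(lo);print('base',r)
    al=q[:,:2].astype(np.float32);r=cv2.minAreaRect(al);print('all',r)
    x0,y0,x1,y1=box;w=np.zeros_like(bl);w[y0:y1,x0:x1]=1
    w&=(hsv[...,2]<70)&(d>0)&(P[...,2]>.012)
    q=P[w];print('wheel',len(q),np.percentile(q,[2,50,98],0).round(3).tolist())
a=z['a'][150:270,290:450];cv2.imwrite('pics/c1.png',cv2.resize(a,None,fx=5,fy=5,interpolation=cv2.INTER_CUBIC)[:,:,::-1])
E
```

```text
scene blue 2389 [[0.329, 0.097, 0.007], [0.411, 0.159, 0.049], [0.527, 0.201, 0.057]]
base ((0.429256796836853, 0.14700594544410706), (0.2090199887752533, 0.08868240565061569), 8.482938766479492)
all ((0.429256796836853, 0.14700594544410706), (0.2090199887752533, 0.08868240565061569), 8.482938766479492)
wheel 500 [[0.532, 0.142, 0.016], [0.551, 0.172, 0.054], [0.557, 0.19, 0.067]]
side blue 4474 [[0.322, 0.103, 0.005], [0.399, 0.173, 0.024], [0.521, 0.203, 0.056]]
base ((0.42441505193710327, 0.1495099663734436), (0.20463024079799652, 0.08896331489086151), 8.008423805236816)
all ((0.42441505193710327, 0.1495099663734436), (0.20463024079799652, 0.08896331489086151), 8.008423805236816)
wheel 520 [[0.527, 0.151, 0.03], [0.536, 0.179, 0.057], [0.549, 0.192, 0.066]]
```

View pics/c1.png

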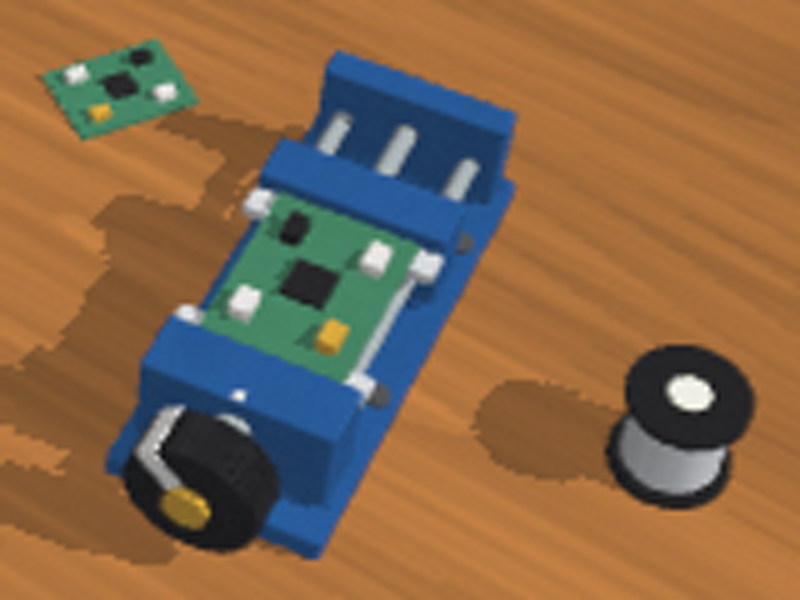

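The crop shows the mark running from the rim top-left down the end face towards the gold hub, about 40–50° past the top on the robot's right. It confirms that the wheel is on the blue vise and that the large green board lies in it. Next I move over the wheel with the fingers shut.

Request:
{"api": "drive_tool", "payload": {"rows": [{"tx": -3.6,"ty": 1.6,"tz": 1,"claw": 0},{"tx": -3.6,"ty": 1.6,"tz": 1,"claw": 0},{"tx": -3.6,"ty": 1.6,"tz": 1,"claw": 0},{"tx": -3.6,"ty": 1.6,"tz": 1,"claw": 0},{"tx": -3.6,"ty": 1.6,"tz": 1,"claw": 0},{"az": -0.072,"claw": 0},{"az": -0.071,"claw": 0},{"claw": 0},{"claw": 0},{"claw": 0}]}}

```text
invalid input at $.rows[0]: expected keys tx, ty, tz, ax, ay, az, claw
```

```bash
cat >> h.py <<'E'
W=np.array([.544,.165,.04]);Y=np.deg2rad(8.2)
V=np.array([[np.cos(Y),np.sin(Y),0],[-np.sin(Y),np.cos(Y),0],[0,0,1]]) # world->vise axes
def wpts(d,s):
    p=camera_params('wrist');K=p['intrinsics'];T=p['tool_from_camera'];v,u=np.mgrid[:420,:560]
    x=(u-K[0,2])/K[0,0];y=(v-K[1,2])/K[1,1];r=np.hypot(x,y)+1e-9;t=np.tan(np.minimum(r,1.4))/r
    c=np.stack([x*t*d,y*t*d,d],-1)@T[:3,:3].T+T[:3,3]
    return c@np.array(s['ee_rot']).T+np.array(s['tcp_pos'])
def mark(n,img,d,P):
    q=(P-W)@V.T;hsv=cv2.cvtColor(img,cv2.COLOR_RGB2HSV)
    R=np.hypot(q[...,1],q[...,2])
    rim=(abs(q[...,0])<14)&(abs(q[...,0])<.0145)&(R<.031)&(R>.012)&(d>0)
    w=rim&(hsv[...,1]<70)&(hsv[...,2]>110)
    a=np.arctan2(-q[...,1],q[...,2])
    # rim centre check
    dk=rim&(hsv[...,2]<70)&(R>.02)
    top=q[dk]
    print(n,'white',w.sum(),'ang',np.rad2deg(np.median(a[w])).round(1) if w.any() else None,
      'mean pos',q[w].mean(0).round(4) if w.any() else None,'wheel',np.percentile(top,[2,50,98],0).round(4).tolist() if len(top) else None)
def look(png=None):
    for n in('scene','wrist'):
        s=sense();i,d=capture(n);mark(n,i,d,wpts(d,s) if n=='wrist' else pts(n,d))
        if png:cv2.imwrite(f'pics/{png}_{n}.png',i[:,:,::-1])
    rel=V@(np.array(s['tcp_pos'])-W)
    print('t',s['time_s'],'tcp rel wheel (vise axes)',rel.round(4),'z',s['tcp_pos'][2],'F',(V@np.array(s['wrist_force'])).round(1))
E
python3 -c "
from h import *
z=np.load('v0.npz');mark('s0',z['a'],z['d'],pts('scene',z['d']));mark('side0',z['b'],z['d2'],pts('side',z['d2']))
look('h1')"
```

```text
s0 white 59 ang 44.6 mean pos [ 0.0031 -0.017   0.0175] wheel [[-0.0108, -0.0255, -0.0251], [0.0054, 0.0056, 0.0196], [0.0109, 0.0252, 0.0274]]
side0 white 44 ang 37.0 mean pos [-0.0036 -0.015   0.019 ] wheel [[-0.0143, -0.0092, -0.0071], [-0.005, 0.016, 0.019], [0.0056, 0.0279, 0.0262]]
scene white 58 ang 44.1 mean pos [ 0.0032 -0.017   0.0179] wheel [[-0.0105, -0.0257, -0.0236], [0.0052, 0.0054, 0.0184], [0.0111, 0.0254, 0.0274]]
wrist white 72 ang 48.0 mean pos [-0.0009 -0.0222  0.0198] wheel [[-0.0108, -0.0307, -0.01], [0.0003, -0.0289, 0.0068], [0.0096, -0.0209, 0.016]]
t 0.15 tcp rel wheel (vise axes) [ 0.0562 -0.1748  0.1817] z 0.22170779150161996 F [ 0.4 -0.5  0.3]
```

View pics/h1_wrist.png

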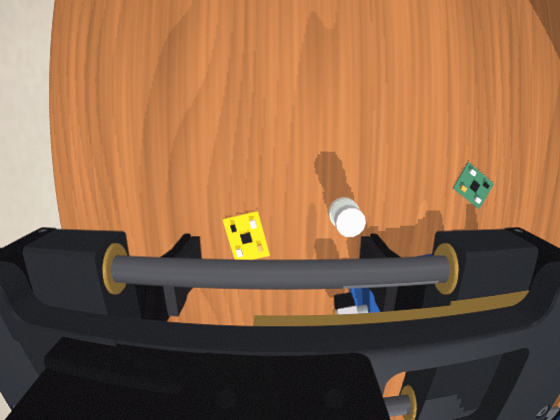

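The move was refused because every key is needed in every row. The wrist picture still shows the start pose, with the wheel's edge visible at (350,303) and the flux jar at (347,217). The mark stands at about 44°.

Request:
{"api": "drive_tool", "payload": {"rows": [{"tx": -3.6,"ty": 1.6,"tz": 1,"ax": 0,"ay": 0,"az": 0,"claw": 0},{"tx": -3.6,"ty": 1.6,"tz": 1,"ax": 0,"ay": 0,"az": 0,"claw": 0},{"tx": -3.6,"ty": 1.6,"tz": 1,"ax": 0,"ay": 0,"az": 0,"claw": 0},{"tx": -3.6,"ty": 1.6,"tz": 1,"ax": 0,"ay": 0,"az": 0,"claw": 0},{"tx": -3.6,"ty": 1.6,"tz": 1,"ax": 0,"ay": 0,"az": 0,"claw": 0},{"tx": 0,"ty": 0,"tz": 1,"ax": 0,"ay": 0,"az": -0.072,"claw": 0},{"tx": 0,"ty": 0,"tz": 1,"ax": 0,"ay": 0,"az": -0.071,"claw": 0},{"tx": 0,"ty": 0,"tz": 1,"ax": 0,"ay": 0,"az": 0,"claw": 0},{"tx": 0,"ty": 0,"tz": 0,"ax": 0,"ay": 0,"az": 0,"claw": 0},{"tx": 0,"ty": 0,"tz": 0,"ax": 0,"ay": 0,"az": 0,"claw": 0}]}}

```text
time_s: 1.03
tcp_pos: [0.5449, 0.1795, 0.142]
ee_rot: [[0.14, -0.99, -0.001], [-0.99, -0.14, -0.001], [0.001, 0.001, -1.0]]
wrist_force: [0.4, -0.2, 0.3]
gripper_width: 0.324
gripper_force: 0.0
```

```bash
python3 -c "
from h import *
look('h2');print(sense()['gripper_width'],(V@np.array(sense()['ee_rot'])).round(3))"
```

```text
scene white 57 ang 45.0 mean pos [ 0.0028 -0.0175  0.0179] wheel [[-0.0104, -0.0257, -0.0228], [0.0053, 0.0056, 0.0187], [0.0111, 0.0254, 0.0268]]
wrist white 227 ang 42.4 mean pos [-0.0012 -0.0202  0.0214] wheel [[-0.0118, -0.0291, 0.0089], [-0.0017, -0.0032, 0.0259], [0.0078, 0.0179, 0.0286]]
t 1.0833 tcp rel wheel (vise axes) [0.0034 0.0143 0.1027] z 0.14267847767555256 F [0.2 0.8 0.4]
0.22965758343115525 [[-0.002 -1.     0.001]
 [-1.     0.002  0.   ]
 [-0.    -0.001 -1.   ]]
```

View pics/h2_wrist.png

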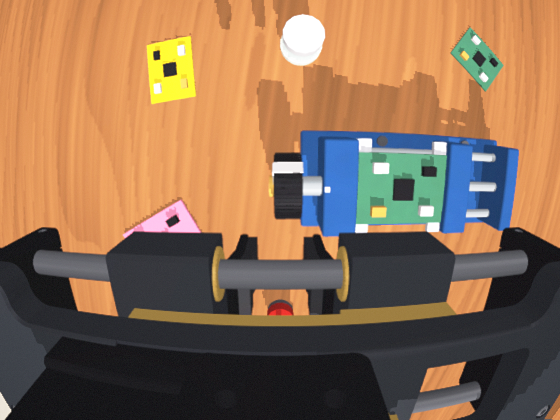

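The wrist view shows the wheel at (288,185) with the white mark on its far edge at (287,165). The fingers are shutting, and the board is in place at (405,190). Next I descend beside the top and probe gently.

Request:
{"api": "drive_tool", "payload": {"rows": [{"tx": 0,"ty": 0.35,"tz": 3,"ax": 0,"ay": 0,"az": 0,"claw": 0},{"tx": 0,"ty": 0,"tz": 2.5,"ax": 0,"ay": 0,"az": 0,"claw": 0},{"tx": 0,"ty": 0,"tz": 1,"ax": 0,"ay": 0,"az": 0,"claw": 0},{"tx": 0,"ty": 0,"tz": 0,"ax": 0,"ay": 0,"az": 0,"claw": 0},{"tx": 0,"ty": 0,"tz": 0.5,"ax": 0,"ay": 0,"az": 0,"claw": 0},{"tx": 0,"ty": 0,"tz": 0.3,"ax": 0,"ay": 0,"az": 0,"claw": 0},{"tx": 0,"ty": 0,"tz": 0,"ax": 0,"ay": 0,"az": 0,"claw": 0},{"tx": 0,"ty": 0,"tz": 0,"ax": 0,"ay": 0,"az": 0,"claw": 0}]}}

```text
time_s: 1.8
tcp_pos: [0.5421, 0.1798, 0.0705]
ee_rot: [[0.143, -0.99, 0.001], [-0.99, -0.143, 0.001], [-0.001, -0.002, -1.0]]
wrist_force: [1.1, -0.0, -0.2]
gripper_width: 0.006
gripper_force: 0.0
```

Request:
{"api": "drive_tool", "payload": {"rows": [{"tx": 0,"ty": 0,"tz": 0.4,"ax": 0,"ay": 0,"az": 0,"claw": 0},{"tx": 0,"ty": 0,"tz": 0.2,"ax": 0,"ay": 0,"az": 0,"claw": 0},{"tx": 0,"ty": 0,"tz": 0,"ax": 0,"ay": 0,"az": 0,"claw": 0}]}}

```text
time_s: 2.05
tcp_pos: [0.5425, 0.1805, 0.0651]
ee_rot: [[0.143, -0.99, 0.003], [-0.99, -0.143, 0.002], [-0.001, -0.003, -1.0]]
wrist_force: [-2.3, 1.2, 5.6]
gripper_width: 0.007
gripper_force: 3.3
```

Request:
{"api": "drive_tool", "payload": {"rows": [{"tx": 0.5,"ty": 0,"tz": 0,"ax": 0,"ay": 0,"az": 0,"claw": 0},{"tx": 0.5,"ty": 0,"tz": 0,"ax": 0,"ay": 0,"az": 0,"claw": 0},{"tx": 0.5,"ty": 0,"tz": 0,"ax": 0,"ay": 0,"az": 0,"claw": 0},{"tx": 0,"ty": 0,"tz": 0,"ax": 0,"ay": 0,"az": 0,"claw": 0}]}}

```text
time_s: 2.38
tcp_pos: [0.5448, 0.1649, 0.0671]
ee_rot: [[0.144, -0.99, 0.003], [-0.99, -0.144, 0.001], [-0.0, -0.004, -1.0]]
wrist_force: [-5.3, -0.6, 17.1]
gripper_width: 0.002
gripper_force: 7.9
```

```bash
python3 -c "
from h import *
look()"
```

```text
scene white 0 ang None mean pos None wheel [[-0.0107, 0.0131, -0.0192], [0.0048, 0.0204, 0.0113], [0.011, 0.0259, 0.0226]]
wrist white 78 ang 67.8 mean pos [-0.0002 -0.0265  0.0113] wheel [[-0.0119, -0.0271, 0.0139], [-0.0013, -0.0187, 0.0228], [0.0084, -0.0102, 0.028]]
t 2.4333 tcp rel wheel (vise axes) [ 0.0008 -0.0002  0.0271] z 0.0670795907376994 F [-4.3 -0.9 16.1]
```

Request:
{"api": "drive_tool", "payload": {"rows": [{"tx": 0.8,"ty": 0,"tz": 0,"ax": 0,"ay": 0,"az": 0,"claw": 0},{"tx": 0.8,"ty": 0,"tz": 0,"ax": 0,"ay": 0,"az": 0,"claw": 0},{"tx": 0,"ty": 0,"tz": 0,"ax": 0,"ay": 0,"az": 0,"claw": 0},{"tx": 0,"ty": 0,"tz": -1.2,"ax": 0,"ay": 0,"az": 0,"claw": 0},{"tx": 0,"ty": 0,"tz": 0,"ax": 0,"ay": 0,"az": 0,"claw": 0},{"tx": -1.6,"ty": 0,"tz": 0,"ax": 0,"ay": 0,"az": 0,"claw": 0},{"tx": -1.6,"ty": 0,"tz": 0,"ax": 0,"ay": 0,"az": 0,"claw": 0},{"tx": 0,"ty": 0,"tz": 0,"ax": 0,"ay": 0,"az": 0,"claw": 0}]}}

```text
time_s: 3.15
tcp_pos: [0.5415, 0.1825, 0.0753]
ee_rot: [[0.145, -0.989, 0.001], [-0.989, -0.145, 0.001], [-0.001, -0.001, -1.0]]
wrist_force: [1.1, -0.7, -0.8]
gripper_width: 0.002
gripper_force: 0.0
```

```bash
python3 -c "
from h import *
look()"
```

```text
scene white 0 ang None mean pos None wheel [[0.0082, -0.0197, -0.0272], [0.0095, -0.0027, -0.0211], [0.0113, 0.0163, -0.0156]]
wrist white 19 ang 20.8 mean pos [-0.0035 -0.0178  0.0128] wheel [[-0.0118, -0.0292, 0.0092], [-0.0015, -0.0111, 0.0256], [0.0083, 0.0091, 0.0286]]
t 3.2 tcp rel wheel (vise axes) [-0.0004  0.0167  0.0351] z 0.07513820617012384 F [-0.3 -0.5 -0.4]
```

Request:
{"api": "drive_tool", "payload": {"rows": [{"tx": 0,"ty": 0,"tz": 1.2,"ax": 0,"ay": 0,"az": 0,"claw": 0},{"tx": 0,"ty": 0,"tz": 0,"ax": 0,"ay": 0,"az": 0,"claw": 0},{"tx": 0.8,"ty": 0,"tz": 0,"ax": 0,"ay": 0,"az": 0,"claw": 0},{"tx": 0.8,"ty": 0,"tz": 0,"ax": 0,"ay": 0,"az": 0,"claw": 0},{"tx": 0.8,"ty": 0,"tz": 0,"ax": 0,"ay": 0,"az": 0,"claw": 0},{"tx": 0.8,"ty": 0,"tz": 0,"ax": 0,"ay": 0,"az": 0,"claw": 0},{"tx": 0,"ty": 0,"tz": 0,"ax": 0,"ay": 0,"az": 0,"claw": 0},{"tx": 0,"ty": 0,"tz": -1.2,"ax": 0,"ay": 0,"az": 0,"claw": 0},{"tx": -1.6,"ty": 0,"tz": 0,"ax": 0,"ay": 0,"az": 0,"claw": 0},{"tx": -1.6,"ty": 0,"tz": 0,"ax": 0,"ay": 0,"az": 0,"claw": 0}]}}

```text
time_s: 4.08
tcp_pos: [0.5417, 0.1796, 0.0761]
ee_rot: [[0.14, -0.99, 0.001], [-0.99, -0.14, 0.001], [-0.0, -0.001, -1.0]]
wrist_force: [-0.5, 0.2, -0.7]
gripper_width: 0.003
gripper_force: 0.0
```

```bash
python3 -c "
from h import *
look()
i,d=capture('scene');cv2.imwrite('pics/c2.png',cv2.resize(i[200:275,290:390],None,fx=6,fy=6)[:,:,::-1])"
```

```text
scene white 16 ang 1.8 mean pos [ 0.0105  0.0005 -0.0211] wheel [[0.0011, -0.0197, -0.0242], [0.0097, -0.0076, -0.0193], [0.0113, 0.0221, -0.0088]]
wrist white 0 ang None mean pos None wheel [[-0.0118, -0.029, 0.0089], [-0.0015, -0.0107, 0.0255], [0.0083, 0.0103, 0.0285]]
t 4.1333 tcp rel wheel (vise axes) [0.0002 0.0174 0.0358] z 0.0757822656213071 F [-0.1  1.4 -0.4]
```

View pics/c2.png

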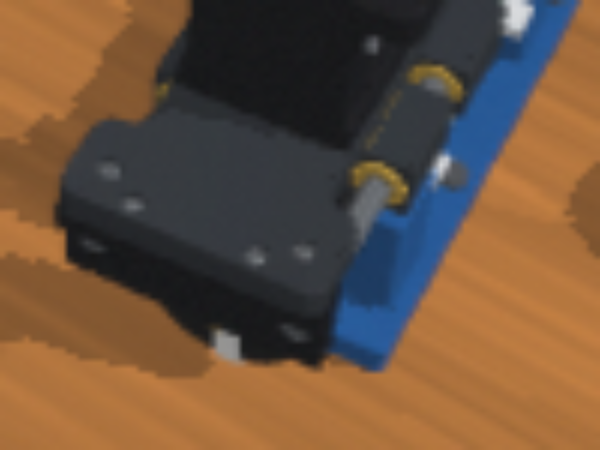

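The crop shows the white mark near the bottom of the end face at (228,345), so the wheel is at about 180° and each stroke turns it about 68°. I continue.

Request:
{"api": "drive_tool", "payload": {"rows": [{"tx": 0,"ty": 0,"tz": 1.2,"ax": 0,"ay": 0,"az": 0,"claw": 0},{"tx": 0,"ty": 0,"tz": 0,"ax": 0,"ay": 0,"az": 0,"claw": 0},{"tx": 0.8,"ty": 0,"tz": 0,"ax": 0,"ay": 0,"az": 0,"claw": 0},{"tx": 0.8,"ty": 0,"tz": 0,"ax": 0,"ay": 0,"az": 0,"claw": 0},{"tx": 0.8,"ty": 0,"tz": 0,"ax": 0,"ay": 0,"az": 0,"claw": 0},{"tx": 0.8,"ty": 0,"tz": 0,"ax": 0,"ay": 0,"az": 0,"claw": 0},{"tx": 0,"ty": 0,"tz": 0,"ax": 0,"ay": 0,"az": 0,"claw": 0},{"tx": 0,"ty": 0,"tz": -1.2,"ax": 0,"ay": 0,"az": 0,"claw": 0},{"tx": -1.6,"ty": 0,"tz": 0,"ax": 0,"ay": 0,"az": 0,"claw": 0},{"tx": -1.6,"ty": 0,"tz": 0,"ax": 0,"ay": 0,"az": 0,"claw": 0}]}}

```text
time_s: 5.07
tcp_pos: [0.5416, 0.1792, 0.076]
ee_rot: [[0.14, -0.99, 0.0], [-0.99, -0.14, 0.0], [-0.0, -0.0, -1.0]]
wrist_force: [0.8, -0.4, -0.6]
gripper_width: 0.005
gripper_force: 0.0
```

Request:
{"api": "drive_tool", "payload": {"rows": [{"tx": 0,"ty": 0,"tz": 1.2,"ax": 0,"ay": 0,"az": 0,"claw": 0},{"tx": 0,"ty": 0,"tz": 0,"ax": 0,"ay": 0,"az": 0,"claw": 0},{"tx": 0.8,"ty": 0,"tz": 0,"ax": 0,"ay": 0,"az": 0,"claw": 0},{"tx": 0.8,"ty": 0,"tz": 0,"ax": 0,"ay": 0,"az": 0,"claw": 0},{"tx": 0.8,"ty": 0,"tz": 0,"ax": 0,"ay": 0,"az": 0,"claw": 0},{"tx": 0.8,"ty": 0,"tz": 0,"ax": 0,"ay": 0,"az": 0,"claw": 0},{"tx": 0,"ty": 0,"tz": 0,"ax": 0,"ay": 0,"az": 0,"claw": 0},{"tx": 0,"ty": 0,"tz": -1.2,"ax": 0,"ay": 0,"az": 0,"claw": 0},{"tx": -1.6,"ty": 0,"tz": 0,"ax": 0,"ay": 0,"az": 0,"claw": 0},{"tx": -1.6,"ty": 0,"tz": 0,"ax": 0,"ay": 0,"az": 0,"claw": 0}]}}

```text
time_s: 5.9
tcp_pos: [0.5415, 0.1791, 0.0759]
ee_rot: [[0.14, -0.99, 0.0], [-0.99, -0.14, 0.0], [-0.0, -0.0, -1.0]]
wrist_force: [-0.9, -0.5, 0.1]
gripper_width: 0.005
gripper_force: 0.0
```

Request:
{"api": "drive_tool", "payload": {"rows": [{"tx": 0,"ty": 0,"tz": 1.2,"ax": 0,"ay": 0,"az": 0,"claw": 0},{"tx": 0,"ty": 0,"tz": 0,"ax": 0,"ay": 0,"az": 0,"claw": 0},{"tx": 0.8,"ty": 0,"tz": 0,"ax": 0,"ay": 0,"az": 0,"claw": 0},{"tx": 0.8,"ty": 0,"tz": 0,"ax": 0,"ay": 0,"az": 0,"claw": 0},{"tx": 0.8,"ty": 0,"tz": 0,"ax": 0,"ay": 0,"az": 0,"claw": 0},{"tx": 0.8,"ty": 0,"tz": 0,"ax": 0,"ay": 0,"az": 0,"claw": 0},{"tx": 0,"ty": 0,"tz": 0,"ax": 0,"ay": 0,"az": 0,"claw": 0},{"tx": 0,"ty": 0,"tz": -1.2,"ax": 0,"ay": 0,"az": 0,"claw": 0},{"tx": -1.6,"ty": 0,"tz": -1.5,"ax": 0,"ay": 0,"az": 0,"claw": 0},{"tx": -1.6,"ty": 0,"tz": -1.5,"ax": 0,"ay": 0,"az": 0,"claw": 0}]}}

```text
time_s: 6.73
tcp_pos: [0.5406, 0.1786, 0.1051]
ee_rot: [[0.139, -0.99, -0.003], [-0.99, -0.139, -0.002], [0.001, 0.003, -1.0]]
wrist_force: [0.4, -0.2, 0.1]
gripper_width: 0.008
gripper_force: 0.0
```

```bash
python3 -c "
from h import *
look('h3')"
```

```text
scene white 29 ang 55.3 mean pos [ 0.0102 -0.0178  0.0116] wheel [[-0.0071, -0.0262, -0.026], [0.0095, 0.0084, -0.0002], [0.0116, 0.0258, 0.0219]]
wrist white 174 ang 51.8 mean pos [-0.0005 -0.024   0.0179] wheel [[-0.012, -0.0292, 0.0098], [-0.0018, -0.0047, 0.0257], [0.008, 0.0182, 0.0285]]
t 6.7833 tcp rel wheel (vise axes) [0.0015 0.0173 0.0688] z 0.10883947739922671 F [1.6 0.9 1.4]
```

Request:
{"api": "drive_tool", "payload": {"rows": [{"tx": 0,"ty": 0,"tz": 3,"ax": 0,"ay": 0,"az": 0,"claw": 0},{"tx": 0,"ty": 0,"tz": 1.2,"ax": 0,"ay": 0,"az": 0,"claw": 0},{"tx": 0,"ty": 0,"tz": 0,"ax": 0,"ay": 0,"az": 0,"claw": 0},{"tx": 0.8,"ty": 0,"tz": 0,"ax": 0,"ay": 0,"az": 0,"claw": 0},{"tx": 0.8,"ty": 0,"tz": 0,"ax": 0,"ay": 0,"az": 0,"claw": 0},{"tx": 0.8,"ty": 0,"tz": 0,"ax": 0,"ay": 0,"az": 0,"claw": 0},{"tx": 0.8,"ty": 0,"tz": 0,"ax": 0,"ay": 0,"az": 0,"claw": 0},{"tx": 0,"ty": 0,"tz": 0,"ax": 0,"ay": 0,"az": 0,"claw": 0},{"tx": 0,"ty": 0,"tz": -1.2,"ax": 0,"ay": 0,"az": 0,"claw": 0},{"tx": -3.2,"ty": 0,"tz": 0,"ax": 0,"ay": 0,"az": 0,"claw": 0}]}}

```text
time_s: 7.67
tcp_pos: [0.5415, 0.1759, 0.0763]
ee_rot: [[0.136, -0.991, -0.001], [-0.991, -0.136, -0.001], [0.001, 0.001, -1.0]]
wrist_force: [0.1, 0.7, 0.1]
gripper_width: 0.006
gripper_force: 0.0
```

Request:
{"api": "drive_tool", "payload": {"rows": [{"tx": 0,"ty": 0,"tz": 0,"ax": 0,"ay": 0,"az": 0,"claw": 0},{"tx": 0,"ty": 0,"tz": 1.2,"ax": 0,"ay": 0,"az": 0,"claw": 0},{"tx": 0,"ty": 0,"tz": 0,"ax": 0,"ay": 0,"az": 0,"claw": 0},{"tx": 0.8,"ty": 0,"tz": 0,"ax": 0,"ay": 0,"az": 0,"claw": 0},{"tx": 0.8,"ty": 0,"tz": 0,"ax": 0,"ay": 0,"az": 0,"claw": 0},{"tx": 0.8,"ty": 0,"tz": 0,"ax": 0,"ay": 0,"az": 0,"claw": 0},{"tx": 0.8,"ty": 0,"tz": 0,"ax": 0,"ay": 0,"az": 0,"claw": 0},{"tx": 0,"ty": 0,"tz": 0,"ax": 0,"ay": 0,"az": 0,"claw": 0},{"tx": 0,"ty": 0,"tz": -1.2,"ax": 0,"ay": 0,"az": 0,"claw": 0},{"tx": -3.2,"ty": 0,"tz": 0,"ax": 0,"ay": 0,"az": 0,"claw": 0}]}}

```text
time_s: 8.5
tcp_pos: [0.5416, 0.1761, 0.0762]
ee_rot: [[0.136, -0.991, -0.001], [-0.991, -0.136, -0.001], [0.001, 0.001, -1.0]]
wrist_force: [1.6, 1.2, -0.3]
gripper_width: 0.009
gripper_force: 0.0
```

Request:
{"api": "drive_tool", "payload": {"rows": [{"tx": 0,"ty": 0,"tz": 0,"ax": 0,"ay": 0,"az": 0,"claw": 0},{"tx": 0,"ty": 0,"tz": 1.2,"ax": 0,"ay": 0,"az": 0,"claw": 0},{"tx": 0,"ty": 0,"tz": 0,"ax": 0,"ay": 0,"az": 0,"claw": 0},{"tx": 0.8,"ty": 0,"tz": 0,"ax": 0,"ay": 0,"az": 0,"claw": 0},{"tx": 0.8,"ty": 0,"tz": 0,"ax": 0,"ay": 0,"az": 0,"claw": 0},{"tx": 0.8,"ty": 0,"tz": 0,"ax": 0,"ay": 0,"az": 0,"claw": 0},{"tx": 0.8,"ty": 0,"tz": 0,"ax": 0,"ay": 0,"az": 0,"claw": 0},{"tx": 0,"ty": 0,"tz": 0,"ax": 0,"ay": 0,"az": 0,"claw": 0},{"tx": 0,"ty": 0,"tz": -2.0,"ax": 0,"ay": 0,"az": 0,"claw": 0},{"tx": -3.2,"ty": 0,"tz": -2.2,"ax": 0,"ay": 0,"az": 0,"claw": 0}]}}

```text
time_s: 9.33
tcp_pos: [0.5393, 0.1752, 0.1034]
ee_rot: [[0.136, -0.991, -0.007], [-0.991, -0.136, -0.004], [0.003, 0.008, -1.0]]
wrist_force: [0.3, 1.2, -0.4]
gripper_width: 0.009
gripper_force: 0.0
```

```bash
python3 -c "
from h import *
look()
n='side';i,d=capture(n);mark(n,i,d,pts(n,d))
i,d=capture('scene');j,_=capture('side');cv2.imwrite('pics/c3.png',np.hstack([cv2.resize(x,(400,300)) for x in(i[200:275,280:380],j[235:310,200:300])])[:,:,::-1])"
```

```text
scene white 56 ang -77.6 mean pos [0.0035 0.0226 0.0045] wheel [[0.0012, -0.027, -0.0263], [0.0097, -0.0098, -0.001], [0.0114, 0.0226, 0.0208]]
wrist white 87 ang -65.2 mean pos [0.0007 0.0205 0.0114] wheel [[-0.0119, -0.0284, 0.0105], [-0.0019, -0.0081, 0.025], [0.0079, 0.0176, 0.0285]]
t 9.3833 tcp rel wheel (vise axes) [0.0019 0.0183 0.0694] z 0.10939107373454006 F [2.  2.7 2.6]
side white 103 ang -81.6 mean pos [-0.0036  0.0259  0.0032] wheel [[-0.0142, -0.0164, -0.0069], [-0.0051, 0.0104, 0.0215], [0.0057, 0.0248, 0.0262]]
```

View pics/c3.png

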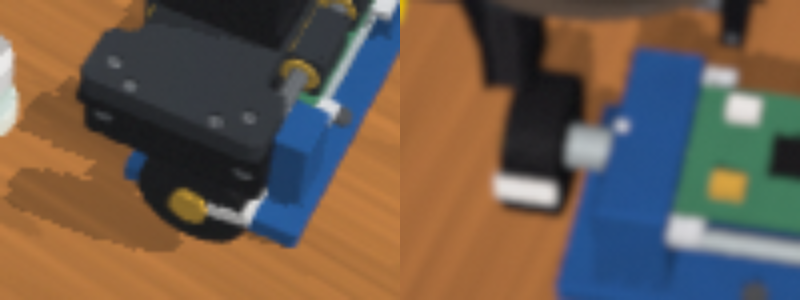

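The mark is now on the +y side, left-facing in the side crop at (528,188), at about −78° (642° in all). I make a shorter stroke, then trim.

Request:
{"api": "drive_tool", "payload": {"rows": [{"tx": 0,"ty": 0,"tz": 3,"ax": 0,"ay": 0,"az": 0,"claw": 0},{"tx": 0,"ty": 0,"tz": 1.2,"ax": 0,"ay": 0,"az": 0,"claw": 0},{"tx": 0,"ty": 0,"tz": 0,"ax": 0,"ay": 0,"az": 0,"claw": 0},{"tx": 0.6,"ty": 0,"tz": 0,"ax": 0,"ay": 0,"az": 0,"claw": 0},{"tx": 0.6,"ty": 0,"tz": 0,"ax": 0,"ay": 0,"az": 0,"claw": 0},{"tx": 0.6,"ty": 0,"tz": 0,"ax": 0,"ay": 0,"az": 0,"claw": 0},{"tx": 0.6,"ty": 0,"tz": 0,"ax": 0,"ay": 0,"az": 0,"claw": 0},{"tx": 0,"ty": 0,"tz": 0,"ax": 0,"ay": 0,"az": 0,"claw": 0},{"tx": 0,"ty": 0,"tz": -1.2,"ax": 0,"ay": 0,"az": 0,"claw": 0},{"tx": 0,"ty": 0,"tz": -4,"ax": 0,"ay": 0,"az": 0,"claw": 0}]}}

```text
time_s: 10.42
tcp_pos: [0.5399, 0.1534, 0.1095]
ee_rot: [[0.14, -0.99, -0.015], [-0.99, -0.14, -0.006], [0.004, 0.015, -1.0]]
wrist_force: [0.5, -0.3, -1.3]
gripper_width: 0.003
gripper_force: 0.0
```

Request:
{"api": "drive_tool", "payload": {"rows": [{"tx": -2.4,"ty": 0,"tz": -3,"ax": 0,"ay": 0,"az": 0,"claw": 0},{"tx": 0,"ty": 0,"tz": 0,"ax": 0,"ay": 0,"az": 0,"claw": 0},{"tx": 0,"ty": 0,"tz": 0,"ax": 0,"ay": 0,"az": 0,"claw": 0}]}}

```text
time_s: 10.67
tcp_pos: [0.5416, 0.1806, 0.146]
ee_rot: [[0.143, -0.99, 0.001], [-0.99, -0.143, 0.001], [-0.001, -0.001, -1.0]]
wrist_force: [-0.0, -0.2, -0.9]
gripper_width: 0.005
gripper_force: 0.0
```

```bash
python3 -c "
from h import *
look()
n='side';i,d=capture(n);mark(n,i,d,pts(n,d))"
```

```text
scene white 74 ang -23.6 mean pos [0.0017 0.0099 0.0221] wheel [[-0.0106, -0.026, -0.0242], [0.0066, -0.0029, 0.016], [0.0109, 0.0254, 0.0271]]
wrist white 367 ang -16.7 mean pos [-0.0028  0.0074  0.0255] wheel [[-0.0118, -0.0289, 0.0104], [-0.002, -0.0117, 0.0251], [0.0078, 0.0188, 0.0286]]
t 10.7167 tcp rel wheel (vise axes) [-0.0015  0.0151  0.1043] z 0.14429518102772135 F [-0.3 -0.2 -1.3]
side white 140 ang -28.0 mean pos [-0.0039  0.0112  0.0215] wheel [[-0.0143, -0.0166, -0.0074], [-0.0049, 0.0202, 0.0152], [0.0054, 0.0274, 0.026]]
```

```bash
cat >> h.py <<'E'
from scipy.optimize import least_squares
def ang(n):
    s=sense();i,d=capture(n);P=wpts(d,s) if n=='wrist' else pts(n,d)
    q=(P-W)@V.T;hsv=cv2.cvtColor(i,cv2.COLOR_RGB2HSV);R=np.hypot(q[...,1],q[...,2])
    rim=(abs(q[...,0]+.001)<.008)&(R<.032)&(R>.022)&(d>0)
    p=q[rim][:,1:]
    c=least_squares(lambda c:np.hypot(p[:,0]-c[0],p[:,1]-c[1])-.027,[0,0],loss='soft_l1',f_scale=.001).x
    a=np.rad2deg(np.arctan2(-(q[...,1]-c[0]),q[...,2]-c[1]))
    w=rim&(hsv[...,1]<70)&(hsv[...,2]>110)
    aw=a[w]
    print(n,'centre',c.round(4),rim.sum(),w.sum(),'mark',np.percentile(aw,[3,50,97]).round(1) if len(aw) else None)
E
python3 -c "
from h import *
for n in('scene','side','wrist','wrist'):ang(n)
print(sense()['tcp_pos'])"
```

```text
scene centre [-0.0013 -0.0008] 214 40 mark [-35.6 -25.2 -16.4]
side centre [-0.0001 -0.0018] 382 90 mark [-38.5 -26.6 -13.1]
wrist centre [-0.0034  0.0009] 1418 246 mark [-40.  -24.3 -15.8]
wrist centre [-0.0034  0.0009] 1393 251 mark [-41.6 -25.9 -16.7]
[0.54085614 0.17972189 0.14416009]
```

Request:
{"api": "drive_tool", "payload": {"rows": [{"tx": 0.9,"ty": 0,"tz": 4,"ax": 0,"ay": 0,"az": 0,"claw": 0},{"tx": 0,"ty": 0,"tz": 3,"ax": 0,"ay": 0,"az": 0,"claw": 0},{"tx": 0,"ty": 0,"tz": 0.6,"ax": 0,"ay": 0,"az": 0,"claw": 0},{"tx": 0,"ty": 0,"tz": 0.6,"ax": 0,"ay": 0,"az": 0,"claw": 0},{"tx": 0,"ty": 0,"tz": 0,"ax": 0,"ay": 0,"az": 0,"claw": 0},{"tx": 0.4,"ty": 0,"tz": 0,"ax": 0,"ay": 0,"az": 0,"claw": 0},{"tx": 0.4,"ty": 0,"tz": 0,"ax": 0,"ay": 0,"az": 0,"claw": 0},{"tx": 0.4,"ty": 0,"tz": 0,"ax": 0,"ay": 0,"az": 0,"claw": 0},{"tx": 0,"ty": 0,"tz": 0,"ax": 0,"ay": 0,"az": 0,"claw": 0},{"tx": 0,"ty": 0,"tz": 0,"ax": 0,"ay": 0,"az": 0,"claw": 0}]}}

```text
time_s: 11.85
tcp_pos: [0.5423, 0.1582, 0.067]
ee_rot: [[0.143, -0.99, -0.004], [-0.99, -0.143, -0.004], [0.003, 0.005, -1.0]]
wrist_force: [-11.3, -1.0, 22.2]
gripper_width: 0.004
gripper_force: 11.1
```

Request:
{"api": "drive_tool", "payload": {"rows": [{"tx": 0,"ty": 0,"tz": -0.8,"ax": 0,"ay": 0,"az": 0,"claw": 0},{"tx": 0,"ty": 0,"tz": -3.5,"ax": 0,"ay": 0,"az": 0,"claw": 0},{"tx": -2.1,"ty": 0,"tz": -3.5,"ax": 0,"ay": 0,"az": 0,"claw": 0},{"tx": 0,"ty": 0,"tz": -0.4,"ax": 0,"ay": 0,"az": 0,"claw": 0},{"tx": 0,"ty": 0,"tz": 0,"ax": 0,"ay": 0,"az": 0,"claw": 0},{"tx": 0,"ty": 0,"tz": 0,"ax": 0,"ay": 0,"az": 0,"claw": 0}]}}

```text
time_s: 12.35
tcp_pos: [0.5411, 0.1806, 0.1456]
ee_rot: [[0.143, -0.99, -0.0], [-0.99, -0.143, 0.0], [-0.0, 0.0, -1.0]]
wrist_force: [0.8, -0.4, -0.8]
gripper_width: 0.009
gripper_force: 0.0
```

```bash
python3 -c "
from h import *
for n in('scene','side','wrist','wrist'):ang(n)
print(sense()['tcp_pos'],sense()['time_s'])
i,d=capture('scene');j,_=capture('wrist');k,_=capture('side');cv2.imwrite('pics/c4.png',np.hstack([cv2.resize(x,(400,300)) for x in(i[160:280,280:440],j[110:260,240:440])])[:,:,::-1])"
```

```text
scene centre [-0.0015 -0.0007] 219 41 mark [-11.   -1.3   9.6]
side centre [-0.0003 -0.0017] 382 79 mark [-12.6  -2.   14.4]
wrist centre [-0.0036  0.001 ] 1387 271 mark [-11.   -1.3   8.1]
wrist centre [-0.0036  0.001 ] 1388 283 mark [-14.   -1.3   8.3]
[0.54067242 0.17976945 0.14403317] 12.55
```

View pics/c4.png

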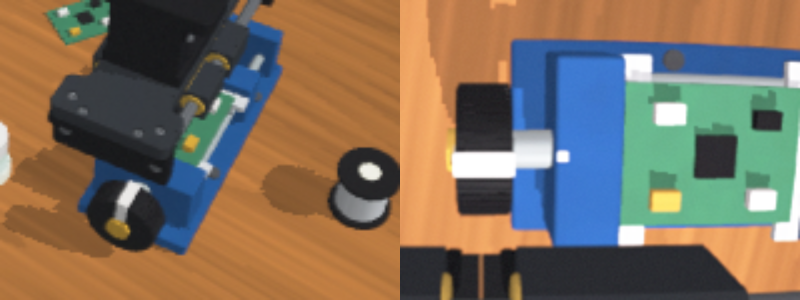

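The crop shows the white mark upright on the wheel at (125,200), within about 2° of the top in three views. This is its second time there. The board lies in the vise and the arm is clear at 145 mm.

```bash
python3 -c "
from station import *
print(finish_job())"
```

```text
the job is handed in; nothing more can be done
None
```

The job is handed in: the wheel was stroked round until the white mark reached the top for the second time (within about 2°), with the board still in the vise and the arm clear; it took 12.6 s of the 67 s allowed.

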